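Lock the battery case with its quarter-turn toggle

TASK

Take the T-footed toggle out of the spruce block, feel for the slot in the floating plate on top of the steel headlamp battery case, and let the foot down through it. Press it down gently against the spring (never push or pull on the case with more than about 20 N), twist it a quarter turn and let it rise into its seat so that it is locked crosswise and upright, then let go of it. Leave the climbing gear where it lies.

Things in the scene. Friction and masses are not known exactly. Their poses are not given: they have to be found in the camera images.
- toggle: Quarter-turn toggle of bare metal, 80 g, 50 mm tall, upright in the spruce block. Origin: centre of the underside of its foot; z up, x along the foot. Foot 24 mm (x) x 8 mm (y) x 6 mm high, its lowest and top 2 mm stepped in 1 mm all round; round neck 7 mm thick from 6 to 17 mm; round collar 30 mm across from 17 to 20 mm; grip bar above. A half turn about z makes no difference.
- toggle_grip (a point): Where to put the TCP on the toggle's flat aluminium grip bar, 43 mm above the toggle's origin. The bar is 36 mm (x, in line with the foot) x 12 mm (y), from 20 to 50 mm: pinch it across y from above, fingertips just above the collar.
- block: Fixed spruce block 80 x 64 x 30 mm, origin at the centre of its underside, with an upright pocket 32 mm (its x) x 16 mm (its y) through its middle. The toggle hangs in it by the collar, which rests on the block's top, so its foot's underside starts 13 mm above the table; lift it straight up.
- case: Steel headlamp battery case 120 mm (x) x 86 mm (y) x 46 mm high, screwed to the slab by an ear at each x end; origin at the centre of its underside. On top a flat steel plate 82 x 56 x 6 mm, flush with the rim, with a slot 27 mm (case x) x 12 mm on the case's middle line (y = 0). Under the slot is a sprung floor.
- case_top (a point): Middle of the case's top, 46 mm up, level with the plate's face. The slot is NOT exactly here: the plate floats and stays anywhere within 12 mm either way along the case's x, so the slot's centre is at case x -12 to +12 mm, y 0, unmeasured. Feel or look for it. It takes 10 N to push the plate along.
- case_floor (a point): Sprung copper floor under the slot, its top 38.5 mm up: a foot resting on it cannot turn yet. It starts to give at 4 N, then 0.7 N per mm more, for 9 mm. 4.5 mm down or more (about 7 N) the foot is under the plate, its underside below 34 mm, and turns freely either way; about 8.5 N is a good press; at 10.3 N the floor is at its end.
- case_seat (a point): Height of the locked foot's underside, 37 mm up (x as the slot). After a quarter turn the foot lies along the case's y and, when let rise, the spring pushes it up into a cross recess 13 mm wide and 3 mm deep in the plate's underside: locked, it cannot be turned or pulled out. If it stays at 34 mm it is off the recess: shift it 1 to 3 mm along the case's x.
- carabiner_a: Purple aluminium carabiner, about 106 x 58 x 12 mm, lying flat, bystander; origin at its middle, on the slab.
- carabiner_b: The second such carabiner, bystander; origin at its middle, on the slab.
- ascender: Silver rope ascender with a spring cam and black grip, about 194 x 82 x 25 mm, lying flat, bystander; origin at its middle, on the slab.
- whistle: Black plastic whistle, about 53 x 18 x 24 mm, bystander; origin near its middle, on the slab.

How it is judged:
By the outcome, as a careful person would: the job done as asked, in the order asked, and still so for the second after the job is handed in, with the robot touching nothing.
It also fails if it takes over 72 s, if anything falls off the work surface, if the arm or the gripper's body presses on something with over 40 N, if the wrist force passes 120 N, or if a joint passes its speed limit or range.

ROBOT

A 6-joint arm with a two-finger parallel gripper is mounted at the origin on the work surface. World frame = base frame: x ahead of the robot, y to its left, z up, the work surface at z = 0. Lengths are in m, angles in degrees, forces in N, time in s.
With the tool pointing down it reaches from about 0.225 to 0.725 m from the base axis. Payload 3.1 kg.
Tool frame: the origin (TCP) lies between the finger pads, 19 mm behind the fingertips; this is the grasp point; z points along the fingers, y is the line along which they close (so a half turn about z gives the same grasp; the last joint's range is limited). The gripper opens to 85 mm and grips with 20 to 120 N. Pads are 22 mm wide; open, the fingers measure 114 mm over their backs; the gripper's body (76 mm by 85 mm) begins 54 mm behind the grasp point. The pads swing forward as they close: fully open they stand 13 mm farther back than shut.
Start: joints at [-76.65, 2.75, 5.684, 92.934, 0, 82.678], TCP at [0.185, -0.491, 0.25] pointing down, gripper open.
Joint ranges: [-166.93, 166.93], [-56.73, 111.36], [-69.38, 81.34], [-121.58, 131.49], [-85.45, 84.26], [-180, 180]. Speed limits (degrees/s): [159.86, 159.86, 180, 180, 180, 180].

INTERFACE

Orientations are given as a 3x3 rotation matrix whose columns are the frame's x, y, z axes.
In Python, from plant import read_state, grab_frame, close_job, boxes_of gives the robot as it stands.
- The arm moves only by the tool servo_tool, never from a script. Its argument "commands" is a list of rows, each a list of 3 entries, a list of its own where there are three numbers: the shift along the tool's x, y, z in m, then the turn, a rotation vector about the tool's x, y, z in rad, then the closure, from 0 (fully open) to 1 (shut). In form: [[[tx, ty, tz], [rx, ry, rz], claw], ...]. A call has 1 to 8 rows; each row shifts and turns the commanded pose from where the row before left it, along the tool's axes as they then stand; what a row does not reach is not made up. A row lasts 1/10 s, in which the tool goes at most 50 mm and 8.59 degrees, less where a joint would pass 70% of its speed; a pose out of reach is approached as far as the arm can. A call is refused whole if a number of a shift passes 0.05 or a number of a turn 0.15, either way. A call with a gripper value outside its range is refused whole. The fingers move at their own pace and stop on an object; "squeeze" is the grip in N (left out, the last holds). Time passes only in rows, so rows that do not move let the fingers close. It gives the time, the measured TCP pose, the force, the opening and the grip force at its end, in the units of the state.
- read_state(): the state, without advancing time (a new reading comes with each control period).
- grab_frame(name): name is "scene" or "top" or "wrist"; returns a dict with "img" (400x640x3 uint8, red, green, blue), "mtx" (3x3 intrinsics, pixels), "R" (3x3) and "t" (3): a world point X has camera coordinates R X + t. Camera axes: x right, y down, z forward; pixel columns grow to the right and rows downward; lengths in m; the calibration is good to about 2 mm. A picture is of the moment at which its call begins. There is no depth.
- close_job(): hands the job in; it is judged then, once.
Trained networks look in a picture, given as the dict that the camera call returned (one of the last four; its "shot" number tells which), for a name from the list of things; names that differ only in an ending like _2 or _b are one class to them, and where a whole thing is asked for, a point or a joint stands for the part that bears it (a point fixed in the world has none). Each returns a list of dicts, best first, with "score" (0 to 1); they miss things now and then, are a little off and sometimes report something else, mostly with a low value. They report only what shows in the picture. A call takes as long as a camera call.
- boxes_of(thing, picture): "centre" ([x, y, z] in m, in the coordinates of the camera as it stood for that picture, good to about 4 mm: the middle of the surface that is visible of it).
The state is a dict: "t": time; "joints": joint angles; "qvel": joint speeds; "joint_torque": joint torques, N m; "tcp_pos": TCP position; "tool_rot": TCP orientation; "wrist_force": force on the tool from outside, world axes, zero at the start; "ft_torque": the same for the moment, N m; "width": finger opening in m; "grasp_force": force on a finger pad.
Only numpy, scipy, OpenCV 4.12 (cv2) and the standard library are available. Lean on these libraries where they do the work, as an engineer would, in place of code of your own. Each camera call takes 0.05 s, during which the arm holds its last target. There are 200 camera calls.

## Working session

There is one attempt and no reset: what is moved stays moved. The work goes in short steps, Python scripts to look and compute and a tool call to move; the robot and the scene stay as the last step left them, time stands still between calls to the robot, and variables do not carry over. Pictures are saved under pics/ and viewed, at most 10 in all, crops included, and the job is handed in when it is done.

Besides the shell and the picture viewer there is one more tool, called after "Request:" as name(argument=value, ...), one argument or row to a line, values as JSON. servo_tool: Moves the arm, as the interface text tells. Its arguments: {"type":"object","properties":{"commands":{"type":"array","items":{"type":"array"}},"squeeze":{"type":"number"}},"required":["commands"]}

```bash
mkdir -p pics
cat > h.py <<'E'
import numpy as np, cv2
from plant import read_state, grab_frame, close_job, boxes_of
def save(f,n): cv2.imwrite('pics/'+n+'.png',f['img'][:,:,::-1])
def w(f,c): return np.array(f['R']).T@(np.array(c)-np.array(f['t']))
def px(f,X):
    c=np.array(f['R'])@np.array(X)+np.array(f['t']); p=np.array(f['mtx'])@c; return p[:2]/p[2]
def onz(f,uv,z):
    R=np.array(f['R']);o=-R.T@np.array(f['t']);d=R.T@np.linalg.inv(f['mtx'])@[*uv,1.]
    return o+d*(z-o[2])/d[2]
E
python3 - <<'E'
from h import *
np.set_printoptions(precision=4,suppress=True)
s=read_state(); print(s['t'],s['tool_rot'],s['wrist_force'])
for n in ['top','scene']:
    f=grab_frame(n); save(f,n+'0')
    print(n, -np.array(f['R']).T@f['t'])
    for k in ['toggle','block','case','carabiner_a','ascender','whistle']:
        print(k,[(round(b['score'],2),w(f,b['centre']).round(3),px(f,w(f,b['centre'])).round()) for b in boxes_of(k,f)[:2]])
E
```

```text
0.0 [[ 0.9356  0.353  -0.0006]
 [ 0.353  -0.9356  0.0023]
 [ 0.0003 -0.0024 -1.    ]] [ 0.0979  0.2726 -0.7672]
top [ 0.4506 -0.0255  1.1587]
toggle [(0.6, array([ 0.577, -0.221,  0.058]), array([395., 209.]))]
block [(0.97, array([ 0.573, -0.222,  0.029]), array([394., 211.])), (0.48, array([ 0.549, -0.382,  0.008]), array([446., 218.]))]
case [(0.81, array([0.542, 0.191, 0.05 ]), array([258., 224.]))]
carabiner_a [(0.75, array([0.741, 0.092, 0.01 ]), array([291., 162.])), (0.53, array([ 0.747, -0.122,  0.011]), array([358., 158.]))]
ascender [(0.9, array([ 0.548, -0.384,  0.006]), array([446., 218.]))]
whistle []
scene [1.051  0.5078 1.1177]
toggle [(0.74, array([ 0.592, -0.21 ,  0.03 ]), array([275., 156.])), (0.59, array([ 0.574, -0.222,  0.051]), array([277., 145.]))]
block [(0.35, array([0.552, 0.202, 0.048]), array([393., 239.]))]
case [(0.81, array([0.555, 0.204, 0.046]), array([393., 241.]))]
carabiner_a [(0.72, array([0.75 , 0.093, 0.014]), array([305., 265.]))]
ascender [(0.68, array([ 0.549, -0.385,  0.007]), array([250., 119.]))]
whistle [(0.53, array([0.511, 0.383, 0.017]), array([459., 284.])), (0.3, array([ 0.551, -0.384,  0.009]), array([250., 119.]))]
```

View pics/top0.png

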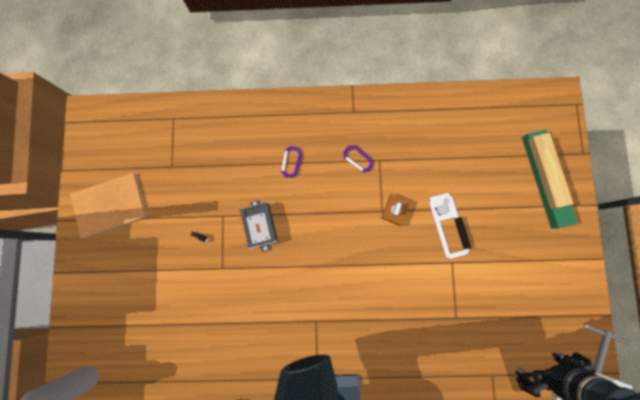

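The case is at about px (259,226) with its long axis roughly along world x and the slot showing as a dark mark at (258,228). The block and toggle are at about (398,209). I'll go closer to the toggle with the wrist camera.

Request:
servo_tool(
  commands=[
    [[0.05,-0.0125,0],[0,0,0],0],
    [[0.05,-0.0125,0],[0,0,0],0],
    [[0.05,-0.0125,0],[0,0,0],0],
    [[0.05,-0.0125,0],[0,0,0],0],
    [[0.05,-0.0125,0],[0,0,0],0],
    [[0.05,-0.0125,0],[0,0,0],0],
    [[0.05,-0.0125,0],[0,0,0],0],
    [[0.05,-0.0125,0],[0,0,0],0],
  ],
)

```text
t: 1.5
tcp_pos: [0.5157, -0.262, 0.2502]
tool_rot: [[0.936, 0.353, 0.0], [0.353, -0.936, -0.001], [0.0, 0.001, -1.0]]
wrist_force: [0.5, 0.2, 0.0]
width: 0.0856
grasp_force: 0.0
```

Request:
servo_tool(
  commands=[
    [[0.0,0,0],[0,0,0],0],
    [[0,0,0],[0,0,0],0],
  ],
)

```text
t: 1.7
tcp_pos: [0.5148, -0.2624, 0.2496]
tool_rot: [[0.935, 0.356, -0.001], [0.356, -0.935, 0.0], [-0.001, -0.0, -1.0]]
wrist_force: [-0.6, -0.4, 0.3]
width: 0.0852
grasp_force: 0.0
```

Run:
```python
from h import *
np.set_printoptions(precision=4,suppress=True)
s=read_state(); print(s['t'],s['tcp_pos'],s['tool_rot'],s['wrist_force'])
f=grab_frame('wrist'); save(f,'w1'); print(-np.array(f['R']).T@f['t'],f['R'],f['mtx'])
for k in ['toggle','toggle_grip','block']:
    print(k,[(round(b['score'],2),w(f,b['centre']).round(4),px(f,w(f,b['centre'])).round()) for b in boxes_of(k,f)[:2]])
```

```text
1.7 [ 0.5148 -0.2624  0.2496] [[ 0.9346  0.3558 -0.0011]
 [ 0.3558 -0.9346  0.0001]
 [-0.001  -0.0005 -1.    ]] [-0.5839 -0.3698  0.3238]
[ 0.5767 -0.238   0.3741] [[ 0.3554 -0.9347 -0.0005]
 [-0.9026 -0.3433  0.2597]
 [-0.2429 -0.0919 -0.9657]] [[311.0324   0.     314.5543]
 [  0.     311.0324 205.7024]
 [  0.       0.       1.    ]]
toggle []
toggle_grip [(0.88, array([ 0.5728, -0.225 ,  0.0612]), array([301., 121.]))]
block [(0.7, array([ 0.5818, -0.228 ,  0.0312]), array([308., 114.]))]
```

View pics/w1.png

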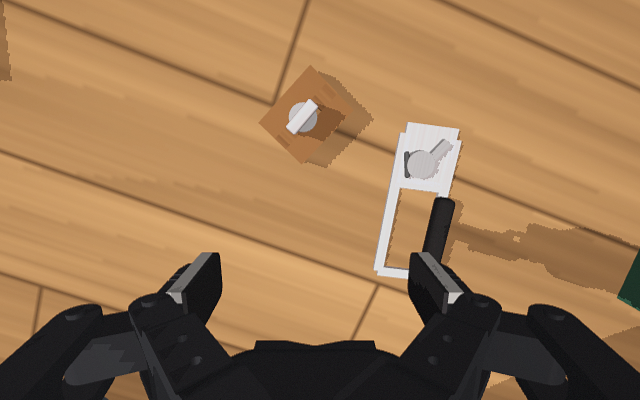

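The toggle's grip bar is at about px (302,117), running from (290,131) to (316,102). The block's corners are at (311,66), (346,117), (307,163) and (260,121). I'll segment the bar for its angle.

Run:
```python
from h import *
np.set_printoptions(precision=4,suppress=True)
f=grab_frame('wrist'); im=f['img'].astype(int)
roi=im[90:145,275:330]; print((roi.min(2)[::4,::4]))
for th in (190,205,220):
    m=(roi.min(2)>th).astype(np.uint8)
    n,l,st,c=cv2.connectedComponentsWithStats(m); k=1+np.argmax(st[1:,4])
    ys,xs=np.where(l==k); P=np.array([onz(f,(x+275,y+90),.063)[:2] for x,y in zip(xs,ys)])
    r=cv2.minAreaRect((P*1000).astype(np.float32)); 
    b=cv2.boxPoints(r);e=max((b[1]-b[0],b[2]-b[1]),key=np.linalg.norm)
    print(th,st[k],r,np.degrees(np.arctan2(e[1],e[0])),P.mean(0))
B=np.array([onz(f,p,.03)[:2] for p in [(311,66),(346,117),(307,163),(260,121)]]);print(B,B.mean(0),np.diff(B,axis=0))
```

```text
[[ 55  92  85  71  70  71  70  70  70  71  70  73  67  67]
 [ 63  93  71  71  70  70  69  71  71  68  69  69  74  68]
 [ 73  71  71  70  70  71  69  64 224  61  63  70  71  72]
 [ 71  73  71  70  67 193 196 221 222 222  58  62  69  72]
 [ 73  72  72  69 196 195 212 222 219 219 114  50  52  50]
 [ 73  71  72  93 194 193 222 218 217 129  72  52  53  51]
 [ 72  73  73 200 182 222 219 216 168 153  86  52  52  52]
 [ 71  72  72 145 222 219 217 189 155 152  65  52  51  50]
 [ 73  72  69 222 219 216 206 149 152 155  48  52  52  52]
 [ 72  71  64 220 216 217 134 150 153  68  51  50  53  50]
 [ 74  70  73  65 210 102  67  67  49  51  51  53  51  51]
 [ 69  67  70  73  66  65  68  51  52  51  51  51  51  69]
 [ 69  64  67  69  73  73  72  71  72  72  73  50  69  73]
 [103  77  65  64  73  72  71  72  71  72  72  75  74  72]]
190 [ 10   7  30  35 513] ((578.2271118164062, -220.8934326171875), (16.732009887695312, 34.625423431396484), 69.11566925048828) -20.884333 [ 0.578  -0.2223]
205 [ 10   7  30  34 384] ((576.9691772460938, -223.5338897705078), (10.010677337646484, 33.84923553466797), 69.19490051269531) -20.805088 [ 0.5772 -0.2236]
220 [ 10   8  27  29 129] ((578.0232543945312, -221.22300720214844), (5.900461673736572, 32.233009338378906), 65.21260833740234) -24.787352 [ 0.5794 -0.2219]
[[ 0.626  -0.2174]
 [ 0.592  -0.2699]
 [ 0.5314 -0.2478]
 [ 0.5559 -0.1853]] [ 0.5763 -0.2301] [[-0.034  -0.0524]
 [-0.0606  0.0221]
 [ 0.0245  0.0626]]
```

Request:
servo_tool(
  commands=[
    [[0,0,0.005],[0,0,-0.142],0],
    [[0,0,0.005],[0,0,-0.142],0],
    [[0,0,0.005],[0,0,-0.142],0],
    [[0,0,0.005],[0,0,-0.142],0],
    [[0,0,0.005],[0,0,-0.142],0],
    [[0,0,0.005],[0,0,-0.142],0],
    [[0,0,0.005],[0,0,-0.142],0],
    [[0,0,0.005],[0,0,-0.142],0],
  ],
)

```text
t: 2.75
tcp_pos: [0.5132, -0.2645, 0.2101]
tool_rot: [[0.07, 0.998, 0.0], [0.998, -0.07, -0.0], [-0.0, 0.0, -1.0]]
wrist_force: [0.2, 0.2, 0.4]
width: 0.0854
grasp_force: 0.0
```

Request:
servo_tool(
  commands=[
    [[0,0,0.005],[0,0,-0.142],0],
    [[0,0,0.005],[0,0,-0.142],0],
    [[0,0,0.005],[0,0,-0.142],0],
    [[0,0,0.005],[0,0,-0.142],0],
    [[0,0,0.005],[0,0,-0.142],0],
    [[0,0,0.005],[0,0,-0.142],0],
    [[0,0,0.005],[0,0,-0.142],0],
    [[0,0,0.005],[0,0,-0.142],0],
  ],
)

```text
t: 3.55
tcp_pos: [0.5133, -0.2646, 0.1702]
tool_rot: [[-0.875, 0.484, 0.0], [0.484, 0.875, -0.0], [-0.0, -0.0, -1.0]]
wrist_force: [-1.2, -0.3, -0.3]
width: 0.0854
grasp_force: 0.0
```

Request:
servo_tool(
  commands=[
    [[0,0,0],[0,0,-0.142],0],
    [[0,0,0],[0,0,0],0],
    [[0,0,0],[0,0,0],0],
  ],
)

```text
t: 3.85
tcp_pos: [0.5136, -0.2642, 0.1703]
tool_rot: [[-0.932, 0.363, 0.0], [0.363, 0.932, -0.0], [-0.0, -0.0, -1.0]]
wrist_force: [-0.2, 0.3, -0.5]
width: 0.0854
grasp_force: 0.0
```

```bash
cat >> h.py <<'E'
def rel(X,yaw=None):
    s=read_state();R=np.array(s['tool_rot']);y=np.degrees(np.arctan2(R[1,0],R[0,0]))
    print('t',round(s['t'],2),'tcp',np.round(s['tcp_pos'],4),'yaw',round(y,2),'F',np.round(s['wrist_force'],1),'z',R[:,2].round(4),'j',np.round(s['joints'],1),'w',s['width'],s['grasp_force'])
    print('tool shift',(R.T@(np.array(X)-s['tcp_pos'])).round(4), '' if yaw is None else ('turn rz',round(-np.radians((yaw-y+90)%180-90),4)))
E
python3 - <<'E'
from h import *
rel([.577,-.2235,.056],-20.8)
f=grab_frame('wrist'); save(f,'w2')
for k in ['toggle_grip','toggle','block']:
    print(k,[(round(b['score'],2),w(f,b['centre']).round(4),px(f,w(f,b['centre'])).round()) for b in boxes_of(k,f)[:2]])
E
```

```text
t 3.85 tcp [ 0.5136 -0.2642  0.1703] yaw 158.73 F [-0.2  0.3 -0.5] z [ 3.e-04 -3.e-04 -1.e+00] j [-33.9  10.4   4.9  84.5  -0.  -12.6] w 0.08540968048799882 0.0
tool shift [-0.0442  0.0609  0.1143] ('turn rz', np.float64(-0.0082))
toggle_grip [(0.88, array([ 0.5705, -0.2279,  0.0586]), array([379., 255.]))]
toggle [(0.78, array([ 0.5763, -0.2253,  0.059 ]), array([385., 260.]))]
block [(0.65, array([ 0.5667, -0.2275,  0.0303]), array([372., 238.]))]
```

Run:
```python
from h import *
np.set_printoptions(precision=4,suppress=True)
f=grab_frame('wrist'); im=f['img'].astype(int); save({'img':cv2.resize(f['img'][180:330,290:490],(800,600),interpolation=0)},'w2c')
x0,y0=340,215;roi=im[y0:y0+90,x0:x0+90]
for th in (170,190,205,215):
    m=(roi.min(2)>th).astype(np.uint8)
    n,l,st,c=cv2.connectedComponentsWithStats(m); k=1+np.argmax(st[1:,4])
    ys,xs=np.where(l==k); P=np.array([onz(f,(x+x0,y+y0),.063)[:2] for x,y in zip(xs,ys)])
    r=cv2.minAreaRect((P*1000).astype(np.float32)); 
    b=cv2.boxPoints(r);e=max((b[1]-b[0],b[2]-b[1]),key=np.linalg.norm)
    print(th,st[k],r,np.degrees(np.arctan2(e[1],e[0])),P.mean(0))
```

```text
170 [ 39  22  17  45 558] ((574.911865234375, -223.00738525390625), (11.772168159484863, 38.75946044921875), 67.56893920898438) -22.431072 [ 0.5762 -0.2236]
190 [ 40  27  16  40 517] ((576.98974609375, -223.4286346435547), (11.172555923461914, 34.38103103637695), 68.88298797607422) -21.117008 [ 0.5764 -0.2235]
205 [ 40  27  15  40 462] ((576.9395751953125, -223.5885009765625), (9.777681350708008, 34.38548278808594), 69.1043472290039) -20.895622 [ 0.5764 -0.2234]
215 [ 41  28  14  38 429] ((576.9584350585938, -223.4615478515625), (9.307719230651855, 32.6247673034668), 69.12554931640625) -20.874454 [ 0.577  -0.2235]
```

View pics/w2c.png

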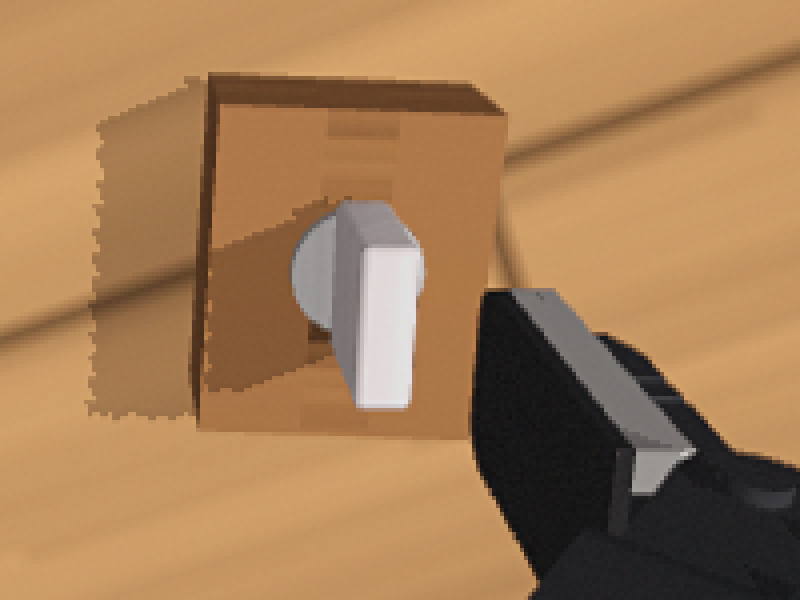

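Request:
servo_tool(
  commands=[
    [[-0.022,0.0305,0.01],[0,0,-0.008],0.2],
    [[-0.022,0.0305,0.01],[0,0,0],0.3],
    [[0,0,0.01],[0,0,0],0.4],
    [[0,0,0.02],[0,0,0],0.5],
    [[0,0,0.02],[0,0,0],0.5],
    [[0,0,0],[0,0,0],0.5],
    [[0,0,0],[0,0,0],0.5],
  ],
)

```text
t: 4.8
tcp_pos: [0.5762, -0.222, 0.0997]
tool_rot: [[-0.936, 0.352, -0.001], [0.352, 0.936, 0.001], [0.002, -0.0, -1.0]]
wrist_force: [-0.2, 0.2, 0.3]
width: 0.0428
grasp_force: 0.0
```

Run:
```python
from h import *
rel([.577,-.2235,.0565],-20.9)
```

```text
t 4.8 tcp [ 0.5762 -0.222   0.0997] yaw 159.42 F [-0.2  0.2  0.3] z [-1.4e-03  5.0e-04 -1.0e+00] j [-27.3  17.6   5.4  77.9  -0.   -6.7] w 0.0428386953166158 0.0
tool shift [-0.0013 -0.0012  0.0432] ('turn rz', np.float64(0.0055))
```

Request:
servo_tool(
  commands=[
    [[-0.001,-0.001,0.014],[0,0,0.005],0.5],
    [[0,0,0.014],[0,0,0],0.5],
    [[0,0,0.015],[0,0,0],0.5],
    [[0,0,0],[0,0,0],0.5],
    [[0,0,0],[0,0,0],0.5],
  ],
)

```text
t: 5.3
tcp_pos: [0.5767, -0.2229, 0.0557]
tool_rot: [[-0.935, 0.356, -0.002], [0.356, 0.935, 0.001], [0.002, 0.0, -1.0]]
wrist_force: [0.8, -0.3, -0.4]
width: 0.0428
grasp_force: 0.0
```

Request:
servo_tool(
  commands=[
    [[0,0,0],[0,0,0],1],
    [[0,0,0],[0,0,0],1],
    [[0,0,0],[0,0,0],1],
    [[0,0,0],[0,0,0],1],
    [[0,0,0],[0,0,0],1],
    [[0,0,0],[0,0,0],1],
  ],
  squeeze=60,
)

```text
t: 5.9
tcp_pos: [0.5782, -0.2237, 0.0581]
tool_rot: [[-0.935, 0.356, 0.002], [0.356, 0.935, -0.001], [-0.002, -0.0, -1.0]]
wrist_force: [0.7, -0.8, 4.8]
width: 0.0108
grasp_force: 61.0
```

Run:
```python
from h import *
rel([.577,-.2235,.0565],-20.9)
```

```text
t 5.9 tcp [ 0.5782 -0.2237  0.0581] yaw 159.15 F [ 0.7 -0.8  4.8] z [ 0.0018 -0.0011 -1.    ] j [-27.3  19.    2.3  73.2  -0.   -6.5] w 0.010820359691424652 60.97864508628845
tool shift [ 0.0012 -0.0002  0.0016] ('turn rz', np.float64(0.0009))
```

Request:
servo_tool(
  commands=[
    [[0,0,-0.005],[0,0,0],1],
    [[0,0,-0.015],[0,0,0],1],
    [[0,0,-0.03],[0,0,0],1],
    [[0,0,-0.05],[0,0,0],1],
    [[0,0,-0.03],[0,0,0],1],
    [[0,0,0],[0,0,0],1],
    [[0,0,0],[0,0,0],1],
  ],
)

```text
t: 6.6
tcp_pos: [0.5778, -0.2233, 0.1886]
tool_rot: [[-0.935, 0.356, 0.002], [0.356, 0.935, -0.001], [-0.002, 0.0, -1.0]]
wrist_force: [-0.5, -0.4, -1.4]
width: 0.0111
grasp_force: 60.4
```

Run:
```python
from h import *
rel([.54,.191,.186],13)
f=grab_frame('wrist'); save(f,'w3')
```

```text
t 6.6 tcp [ 0.5778 -0.2233  0.1886] yaw 159.16 F [-0.5 -0.4 -1.4] z [ 1.7e-03 -6.0e-04 -1.0e+00] j [-27.3  16.6  14.3  87.6   0.   -6.5] w 0.011067865259397673 60.42877793312073
tool shift [0.1827 0.3737 0.0023] ('turn rz', np.float64(-0.5906))
```

View pics/w3.png

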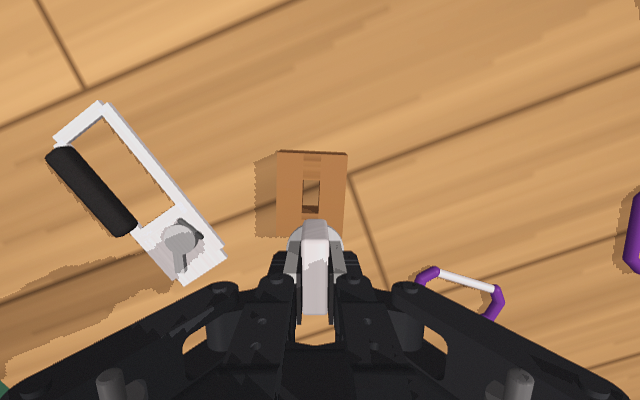

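The toggle hangs upright between the pads (bar top at px (315,270)), and the block's pocket is empty behind it. Next I'll carry it over near the case.

Request:
servo_tool(
  commands=[
    [[0.007,0.023,0],[0,0,0],1],
    [[0.0132,0.0462,0],[0,0,0],1],
    [[0.0132,0.0462,0],[0,0,0],1],
    [[0.0132,0.0462,0],[0,0,0],1],
    [[0.0132,0.0462,0],[0,0,0],1],
    [[0.0132,0.0462,0],[0,0,0],1],
    [[0.0132,0.0462,0],[0,0,0],1],
    [[0.0132,0.0462,0],[0,0,0],1],
  ],
)

```text
t: 7.45
tcp_pos: [0.606, 0.1376, 0.184]
tool_rot: [[-0.935, 0.356, -0.006], [0.356, 0.935, -0.001], [0.005, -0.003, -1.0]]
wrist_force: [1.1, -0.3, -1.1]
width: 0.0106
grasp_force: 60.4
```

Request:
servo_tool(
  commands=[
    [[0.0132,0.0462,0],[0,0,0],1],
    [[0.007,0.023,0],[0,0,0],1],
    [[0,0,0.005],[0,0,-0.14],1],
    [[0,0,0.005],[0,0,-0.14],1],
    [[0,0,0.005],[0,0,-0.14],1],
    [[0,0,0.005],[0,0,-0.14],1],
    [[0,0,0],[0,0,-0.03],1],
    [[0,0,0],[0,0,0],1],
  ],
)

```text
t: 8.25
tcp_pos: [0.6123, 0.2074, 0.1648]
tool_rot: [[-0.975, -0.222, -0.004], [-0.222, 0.975, -0.001], [0.004, 0.0, -1.0]]
wrist_force: [-0.6, -0.4, -1.8]
width: 0.0108
grasp_force: 60.4
```

Run:
```python
from h import *
rel([.54,.191,.186],13)
f=grab_frame('wrist'); save(f,'w4')
for k in ['case','case_top']:
    print(k,[(round(b['score'],2),w(f,b['centre']).round(4),px(f,w(f,b['centre'])).round()) for b in boxes_of(k,f)[:2]])
```

```text
t 8.25 tcp [0.6123 0.2074 0.1648] yaw -167.15 F [-0.6 -0.4 -1.8] z [-4.3e-03 -9.0e-04 -1.0e+00] j [12.8 21.2 17.4 86.4  0.  -0.1] w 0.010772581546211534 60.41607856750488
tool shift [ 0.0742  0.0001 -0.0209] ('turn rz', np.float64(-0.0026))
case [(0.82, array([0.5344, 0.1953, 0.0451]), array([321., 103.])), (0.34, array([ 0.7577, -0.0731,  0.0107]), array([  3., 274.]))]
case_top [(0.68, array([0.5372, 0.1951, 0.0484]), array([320., 107.]))]
```

View pics/w4.png

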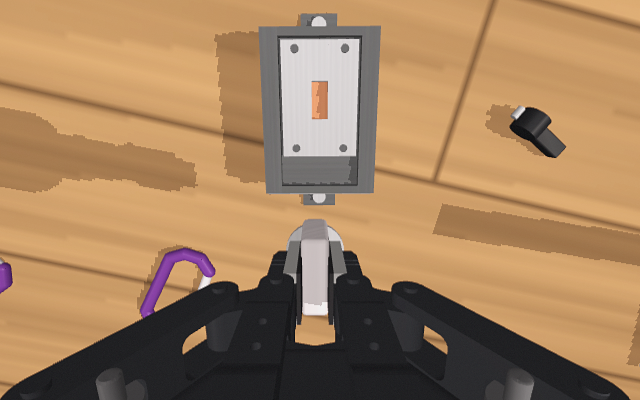

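The view shows the case rim at px (259–380, 26–193), the plate pushed to its far end at (280–360, 38–157), and the slot at (320,100). I'll measure the plate, rim and slot on the plane z = 46 mm.

```bash
cat > m.py <<'E'
from h import *
np.set_printoptions(precision=4,suppress=True)
def rect(f,m,z,name):
    n,l,st,c=cv2.connectedComponentsWithStats(m.astype(np.uint8)); k=1+np.argmax(st[1:,4])
    cs,_=cv2.findContours((l==k).astype(np.uint8),cv2.RETR_EXTERNAL,cv2.CHAIN_APPROX_NONE)
    P=np.array([onz(f,p[0],z)[:2]*1000 for p in max(cs,key=len)]).astype(np.float32)
    r=cv2.minAreaRect(P); b=cv2.boxPoints(r);e=max((b[1]-b[0],b[2]-b[1]),key=np.linalg.norm)
    print(name,st[k],'c',np.round(r[0],1),'size',np.round(r[1],1),'ang',round(float(np.degrees(np.arctan(e[1]/e[0]))),2))
def meas(f,y1=205,x0=240,x1=400):
    im=f['img'].astype(int).copy(); im[y1:]=0; im[:,:x0]=0; im[:,x1:]=0
    sat=im.max(2)-im.min(2)
    rect(f,(im.min(2)>170),.046,'plate')
    rect(f,(sat<25)&(im.max(2)>20),.046,'case')
    pl=np.zeros(im.shape[:2],bool); yy,xx=np.where(im.min(2)>170); pl[yy.min():yy.max(),xx.min():xx.max()]=1
    rect(f,(sat>45)&pl,.046,'slot'); 
if __name__=='__main__':
    f=grab_frame('wrist'); meas(f)
    C=np.array([onz(f,p,.046)[:2] for p in [(259.5,26.5),(380,26.5),(374,193),(266.5,193)]]); print(C,C.mean(0))
    rel([.54,.191,.186],13)
E
python3 m.py
```

```text
plate [ 281   37   78  117 7920] c [532.2 193.8] size [82.1 56. ] ang 13.08
case [  259    12   122   191 19212] c [543.6 196.4] size [137.4  86. ] ang 13.1
slot [312  80  16  37 592] c [532.5 194. ] size [25.5 11.4] ang 12.85
[[0.4951 0.1416]
 [0.4761 0.2248]
 [0.5934 0.2533]
 [0.6127 0.1686]] [0.5443 0.1971]
t 8.45 tcp [0.6136 0.2076 0.167 ] yaw -167.11 F [-0.7  1.  -0.4] z [-0.0001 -0.     -1.    ] j [12.8 21.1 17.5 86.4  0.  -0.1] w 0.010936844799902845 60.423134565353394
tool shift [ 0.0754  0.0002 -0.019 ] ('turn rz', np.float64(-0.002))
```

Run:
```python
from h import *
f=grab_frame('wrist'); save({'img':cv2.resize(f['img'][205:330,260:380],(600,600),interpolation=0)},'w4c')
s=read_state(); R=np.array(s['tool_rot'])
for p in [(-.018,-.006),(-.018,.006),(.018,-.006),(.018,.006)]:
    for h in (.005,.007): print(p,h,px(f,s['tcp_pos']+R@[p[0],p[1],-h]).round(1), end=' ')
```

```text
(-0.018, -0.006) 0.005 [298.6 316.5] (-0.018, -0.006) 0.007 [298.4 319.3] (-0.018, 0.006) 0.005 [326.  316.5] (-0.018, 0.006) 0.007 [326.1 319.3] (0.018, -0.006) 0.005 [297.4 239.6] (0.018, -0.006) 0.007 [297.2 241.4] (0.018, 0.006) 0.005 [326.7 239.6] (0.018, 0.006) 0.007 [326.9 241.4]
```

View pics/w4c.png

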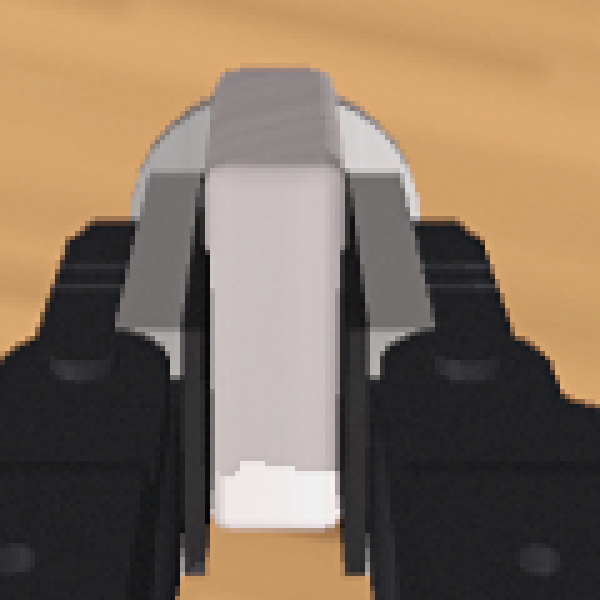

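The held bar's top matches the 45 mm grip height, centred in tool x to within 1 mm. I'll hover over the slot, then lower.

Request:
servo_tool(
  commands=[
    [[0.02,0.001,0],[0,0,-0.003],1],
    [[0.03,0.002,0.01],[0,0,0],1],
    [[0.031,0.0015,0.02],[0,0,0],1],
    [[0,0,0.02],[0,0,0],1],
    [[0,0,0.015],[0,0,0],1],
    [[0,0,0],[0,0,0],1],
    [[0,0,0],[0,0,0],1],
  ],
)

```text
t: 9.2
tcp_pos: [0.5347, 0.1938, 0.1026]
tool_rot: [[-0.974, -0.227, 0.001], [-0.227, 0.974, 0.0], [-0.001, 0.0, -1.0]]
wrist_force: [0.1, -0.4, -0.8]
width: 0.0106
grasp_force: 60.4
```

Run:
```python
from h import *
for i in range(3):
    rel([.5333,.1941,.091],13.08); f=grab_frame('wrist')
save({'img':f['img'][150:400,200:440]},'w5')
f=grab_frame('scene'); p=px(f,[.5333,.1941,.05]).astype(int);print(p)
save({'img':cv2.resize(f['img'][p[1]-50:p[1]+40,p[0]-60:p[0]+60],(800,600),interpolation=2)},'s5')
```

```text
t 9.2 tcp [0.5347 0.1938 0.1026] yaw -166.89 F [ 0.1 -0.4 -0.8] z [ 1.1e-03  3.0e-04 -1.0e+00] j [13.2 10.2 -3.1 76.7  0.   0.1] w 0.010564374675852828 60.41298866271973
tool shift [0.0013 0.0006 0.0116] ('turn rz', np.float64(0.0005))
t 9.25 tcp [0.5352 0.194  0.1034] yaw -166.89 F [-0.2 -0.7 -0.1] z [ 2.5e-03  6.0e-04 -1.0e+00] j [13.2 10.2 -3.  76.7  0.   0.1] w 0.01065374389939539 60.4158353805542
tool shift [0.0019 0.0006 0.0124] ('turn rz', np.float64(0.0006))
t 9.3 tcp [0.5355 0.194  0.1037] yaw -166.88 F [-0.1  0.3 -1.1] z [ 3.2e-03  8.0e-04 -1.0e+00] j [13.2 10.1 -3.  76.7  0.   0.1] w 0.010586390651048593 60.416693687438965
tool shift [0.0022 0.0006 0.0127] ('turn rz', np.float64(0.0006))
[396 232]
```

View pics/s5.png

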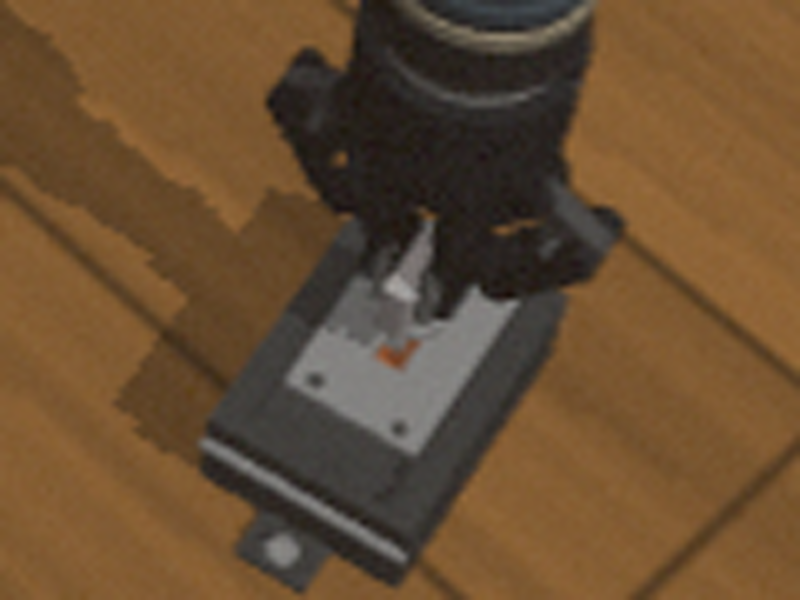

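The scene crop shows the toggle just above the slot (copper visible at about (398,352) in front of the foot). I'll correct and lower slowly.

Request:
servo_tool(
  commands=[
    [[0.001,0.0005,0.004],[0,0,0],1],
    [[0,0,0],[0,0,0],1],
    [[0,0,0],[0,0,0],1],
    [[0,0,0],[0,0,0],1],
    [[0,0,0],[0,0,0],1],
    [[0,0,0],[0,0,0],1],
  ],
)

```text
t: 10.0
tcp_pos: [0.5326, 0.1939, 0.098]
tool_rot: [[-0.974, -0.227, -0.0], [-0.227, 0.974, 0.0], [0.0, 0.0, -1.0]]
wrist_force: [-0.4, 0.3, 0.1]
width: 0.0106
grasp_force: 60.4
```

Run:
```python
from h import *
rel([.5333,.1941,.091],13.08)
```

```text
t 10.0 tcp [0.5326 0.1939 0.098 ] yaw -166.87 F [-0.4  0.3  0.1] z [-0.  0. -1.] j [13.2 10.1 -3.7 76.2  0.   0.1] w 0.010562274441409001 60.41790246963501
tool shift [-0.0007  0.      0.007 ] ('turn rz', np.float64(0.0009))
```

Request:
servo_tool(
  commands=[
    [[-0.0007,0,0.002],[0,0,0],1],
    [[0,0,0.002],[0,0,0],1],
    [[0,0,0.002],[0,0,0],1],
    [[0,0,0.001],[0,0,0],1],
    [[0,0,0.001],[0,0,0],1],
    [[0,0,0],[0,0,0],1],
    [[0,0,0],[0,0,0],1],
    [[0,0,0],[0,0,0],1],
  ],
)

```text
t: 10.8
tcp_pos: [0.5334, 0.1941, 0.0901]
tool_rot: [[-0.974, -0.227, 0.0], [-0.227, 0.974, 0.0], [-0.0, 0.0, -1.0]]
wrist_force: [-0.2, 0.6, -0.9]
width: 0.0111
grasp_force: 60.4
```

Run:
```python
from h import *
rel([.5333,.1941,.0835],13.08)
```

```text
t 10.8 tcp [0.5334 0.1941 0.0901] yaw -166.87 F [-0.2  0.6 -0.9] z [ 2.e-04  1.e-04 -1.e+00] j [13.2 10.4 -4.2 75.3  0.   0.1] w 0.011111347186459123 60.41807770729065
tool shift [ 0.0001 -0.      0.0066] ('turn rz', np.float64(0.0009))
```

Request:
servo_tool(
  commands=[
    [[0,0,0.001],[0,0,0],1],
    [[0,0,0.001],[0,0,0],1],
    [[0,0,0.001],[0,0,0],1],
    [[0,0,0],[0,0,0],1],
    [[0,0,0],[0,0,0],1],
    [[0,0,0],[0,0,0],1],
  ],
)

```text
t: 11.4
tcp_pos: [0.5333, 0.1941, 0.087]
tool_rot: [[-0.974, -0.227, -0.0], [-0.227, 0.974, -0.0], [0.0, 0.0, -1.0]]
wrist_force: [-0.2, -0.8, -0.5]
width: 0.011
grasp_force: 60.4
```

Request:
servo_tool(
  commands=[
    [[0,0,0.001],[0,0,0],1],
    [[0,0,0.001],[0,0,0],1],
    [[0,0,0.001],[0,0,0],1],
    [[0,0,0.001],[0,0,0],1],
    [[0,0,0],[0,0,0],1],
    [[0,0,0],[0,0,0],1],
    [[0,0,0],[0,0,0],1],
  ],
)

```text
t: 12.1
tcp_pos: [0.5333, 0.1941, 0.0834]
tool_rot: [[-0.974, -0.227, 0.0], [-0.227, 0.974, -0.0], [-0.0, -0.0, -1.0]]
wrist_force: [-1.3, -1.1, 2.5]
width: 0.0108
grasp_force: 60.8
```

Request:
servo_tool(
  commands=[
    [[0,0,0.001],[0,0,0],1],
    [[0,0,0.001],[0,0,0],1],
    [[0,0,0.001],[0,0,0],1],
    [[0,0,0.001],[0,0,0],1],
    [[0,0,0.001],[0,0,0],1],
    [[0,0,0],[0,0,0],1],
    [[0,0,0],[0,0,0],1],
  ],
)

```text
t: 12.8
tcp_pos: [0.5334, 0.1941, 0.0786]
tool_rot: [[-0.974, -0.227, 0.0], [-0.227, 0.974, 0.0], [-0.0, 0.0, -1.0]]
wrist_force: [-2.8, -0.6, 6.0]
width: 0.0106
grasp_force: 61.3
```

Request:
servo_tool(
  commands=[
    [[0,0,0.001],[0,0,0],1],
    [[0,0,0.001],[0,0,0],1],
    [[0,0,0],[0,0,0],1],
    [[0,0,0],[0,0,0],1],
    [[0,0,0],[0,0,0],1],
  ],
)

```text
t: 13.3
tcp_pos: [0.5335, 0.1942, 0.077]
tool_rot: [[-0.974, -0.227, 0.001], [-0.227, 0.974, 0.0], [-0.001, 0.0, -1.0]]
wrist_force: [-2.8, -0.6, 7.6]
width: 0.0108
grasp_force: 61.4
```

Run:
```python
from h import *
for i in range(4):
    rel([.5333,.1941,.0770],13.08); grab_frame('wrist')
```

```text
t 13.3 tcp [0.5335 0.1942 0.077 ] yaw -166.87 F [-2.8 -0.6  7.6] z [ 6.e-04  2.e-04 -1.e+00] j [13.2 10.9 -5.3 73.8  0.   0.1] w 0.010763607622065949 61.42802953720093
tool shift [ 0.0002 -0.     -0.    ] ('turn rz', np.float64(0.0009))
t 13.35 tcp [0.5334 0.1942 0.077 ] yaw -166.86 F [-2.9 -1.3  6.5] z [ 6.e-04  1.e-04 -1.e+00] j [13.2 10.9 -5.3 73.8 -0.   0.1] w 0.010603729027375202 61.42782926559448
tool shift [ 0.0001 -0.     -0.    ] ('turn rz', np.float64(0.001))
t 13.4 tcp [0.5334 0.1941 0.0769] yaw -166.87 F [-2.5 -0.1  6.5] z [ 6.e-04  1.e-04 -1.e+00] j [13.2 10.9 -5.3 73.8 -0.   0.1] w 0.010950587055229676 61.42772197723389
tool shift [ 0.0001 -0.     -0.0001] ('turn rz', np.float64(0.0009))
t 13.45 tcp [0.5334 0.1941 0.077 ] yaw -166.87 F [-2.9 -0.7  7.2] z [ 6.e-04  1.e-04 -1.e+00] j [13.2 10.9 -5.3 73.8 -0.   0.1] w 0.011167062575619367 61.42801880836487
tool shift [ 0.0001 -0.     -0.    ] ('turn rz', np.float64(0.0009))
```

Request:
servo_tool(
  commands=[
    [[0.0005,0,0.001],[0,0,0],1],
    [[0,0,0],[0,0,0],1],
    [[0,0,0],[0,0,0.05],1],
    [[0,0,0],[0,0,0.1],1],
    [[0,0,0],[0,0,0.1],1],
    [[0,0,0],[0,0,0],1],
  ],
)

```text
t: 14.1
tcp_pos: [0.5348, 0.1945, 0.0769]
tool_rot: [[-1.0, 0.023, 0.005], [0.023, 1.0, 0.001], [-0.005, 0.001, -1.0]]
wrist_force: [-0.9, -0.7, 7.4]
width: 0.0107
grasp_force: 61.6
```

Run:
```python
from h import *
rel([.5333,.1941,.0770],103.08); print(np.round(read_state()['ft_torque'],3))
```

```text
t 14.1 tcp [0.5348 0.1945 0.0769] yaw 178.71 F [-0.9 -0.7  7.4] z [ 0.0047  0.0013 -1.    ] j [13.2 10.8 -5.3 73.6  0.  14.5] w 0.010669545381301177 61.64438724517822
tool shift [ 0.0015 -0.0004 -0.0001] ('turn rz', np.float64(1.32))
[0.01  0.143 0.006]
```

Request:
servo_tool(
  commands=[
    [[0,0,0],[0,0,0.12],1],
    [[0,0,0],[0,0,0.12],1],
    [[0,0,0],[0,0,0.12],1],
    [[0,0,0],[0,0,0.12],1],
    [[0,0,0],[0,0,0.12],1],
    [[0,0,0],[0,0,0.12],1],
    [[0,0,0],[0,0,0],1],
  ],
)

```text
t: 14.8
tcp_pos: [0.5351, 0.1946, 0.077]
tool_rot: [[-0.737, 0.676, 0.005], [0.676, 0.737, 0.001], [-0.003, 0.005, -1.0]]
wrist_force: [-0.6, 0.1, 6.9]
width: 0.0107
grasp_force: 61.6
```

Request:
servo_tool(
  commands=[
    [[0,0,0],[0,0,0.12],1],
    [[0,0,0],[0,0,0.12],1],
    [[0,0,0],[0,0,0.12],1],
    [[0,0,0],[0,0,0.12],1],
    [[0,0,0],[0,0,0.12],1],
    [[0,0,0],[0,0,0],1],
    [[0,0,0],[0,0,0],1],
    [[0,0,0],[0,0,0],1],
  ],
)

```text
t: 15.6
tcp_pos: [0.5351, 0.1946, 0.077]
tool_rot: [[-0.228, 0.974, 0.006], [0.974, 0.228, 0.001], [0.0, 0.006, -1.0]]
wrist_force: [0.4, 0.4, 7.2]
width: 0.0107
grasp_force: 61.6
```

Run:
```python
from h import *
rel([.5333,.1941,.0770],103.08); print(np.round(read_state()['ft_torque'],3))
f=grab_frame('wrist'); save(f,'w6')
```

```text
t 15.6 tcp [0.5351 0.1946 0.077 ] yaw 103.17 F [0.4 0.4 7.2] z [ 0.0055  0.0014 -1.    ] j [13.2 10.8 -5.3 73.6  0.  90.1] w 0.010720598740046506 61.62768244743347
tool shift [-0.     -0.0019  0.    ] ('turn rz', np.float64(0.0016))
[ 0.015 -0.02  -0.062]
```

Request:
servo_tool(
  commands=[
    [[0,-0.001,0],[0,0,0],1],
    [[-0.0005,-0.001,0],[0,0,0],1],
    [[0,0,0],[0,0,0],1],
    [[0,0,0],[0,0,0],1],
    [[0,0,0],[0,0,0],1],
  ],
)

```text
t: 16.15
tcp_pos: [0.5347, 0.1943, 0.0777]
tool_rot: [[-0.228, 0.974, 0.009], [0.974, 0.228, 0.003], [0.001, 0.009, -1.0]]
wrist_force: [1.9, 1.9, 7.5]
width: 0.0109
grasp_force: 61.5
```

Run:
```python
from h import *
rel([.5328,.1941,.0770],103.08)
```

```text
t 16.15 tcp [0.5347 0.1943 0.0777] yaw 103.19 F [1.9 1.9 7.5] z [ 0.0087  0.0032 -1.    ] j [13.2 10.5 -5.6 73.4  0.1 90. ] w 0.01091978415882043 61.53785705566406
tool shift [ 0.0002 -0.0019  0.0006] ('turn rz', np.float64(0.0019))
```

Request:
servo_tool(
  commands=[
    [[0,0,-0.001],[0,0,0],1],
    [[0,0,-0.001],[0,0,0],1],
    [[0,0,0],[0,0,0],1],
    [[0,0,0],[0,0,0],1],
  ],
)

```text
t: 16.55
tcp_pos: [0.5346, 0.1943, 0.0794]
tool_rot: [[-0.228, 0.974, 0.008], [0.974, 0.228, 0.003], [0.001, 0.009, -1.0]]
wrist_force: [2.4, 0.5, 6.7]
width: 0.0109
grasp_force: 61.3
```

Run:
```python
from h import *
rel([.5328,.1941,.0820],103.08)
```

```text
t 16.55 tcp [0.5346 0.1943 0.0794] yaw 103.19 F [2.4 0.5 6.7] z [ 0.0084  0.003  -1.    ] j [13.2 10.4 -5.5 73.6  0.1 90. ] w 0.010945441007198704 61.30805432796478
tool shift [ 0.0002 -0.0017 -0.0027] ('turn rz', np.float64(0.0019))
```

Request:
servo_tool(
  commands=[
    [[0,-0.001,-0.001],[0,0,0],1],
    [[0,0,-0.001],[0,0,0],1],
    [[0,0,0],[0,0,0],1],
    [[0,0,0],[0,0,0],1],
  ],
)

```text
t: 16.95
tcp_pos: [0.5316, 0.1932, 0.08]
tool_rot: [[-0.228, 0.974, 0.004], [0.974, 0.228, 0.001], [0.0, 0.004, -1.0]]
wrist_force: [3.0, 1.1, 5.4]
width: 0.0108
grasp_force: 61.3
```

Run:
```python
from h import *
rel([.5328,.1941,.0820],103.08)
```

```text
t 16.95 tcp [0.5316 0.1932 0.08  ] yaw 103.18 F [3.  1.1 5.4] z [ 3.7e-03  9.0e-04 -1.0e+00] j [13.2 10.3 -5.6 73.9  0.  90. ] w 0.010776618918149277 61.295403242111206
tool shift [ 0.0006  0.0014 -0.002 ] ('turn rz', np.float64(0.0017))
```

Request:
servo_tool(
  commands=[
    [[0,0.0007,-0.001],[0,0,0],1],
    [[0,0,-0.001],[0,0,0],1],
    [[0,0,0],[0,0,0],1],
    [[0,0,0],[0,0,0],1],
    [[0,0,0],[0,0,0],1],
  ],
)

```text
t: 17.45
tcp_pos: [0.5307, 0.1929, 0.0809]
tool_rot: [[-0.228, 0.974, -0.0], [0.974, 0.228, -0.0], [-0.0, -0.0, -1.0]]
wrist_force: [1.9, 1.1, 5.0]
width: 0.011
grasp_force: 61.3
```

Run:
```python
from h import *
rel([.5328,.1941,.0820],103.08)
```

```text
t 17.45 tcp [0.5307 0.1929 0.0809] yaw 103.17 F [1.9 1.1 5. ] z [-1.e-04 -2.e-04 -1.e+00] j [13.2 10.3 -5.4 74.3 -0.  90. ] w 0.011008085832723863 61.26440942287445
tool shift [ 0.0007  0.0024 -0.0012] ('turn rz', np.float64(0.0017))
```

Request:
servo_tool(
  commands=[
    [[0,0.0015,-0.001],[0,0,0],1],
    [[0,0,-0.0005],[0,0,0],1],
    [[0,0,0],[0,0,0],1],
    [[0,0,0],[0,0,0],1],
    [[0,0,0],[0,0,0],1],
  ],
)

```text
t: 17.95
tcp_pos: [0.5309, 0.193, 0.0818]
tool_rot: [[-0.228, 0.974, -0.003], [0.974, 0.228, -0.001], [-0.0, -0.003, -1.0]]
wrist_force: [-1.9, -1.1, 4.2]
width: 0.0109
grasp_force: 61.1
```

Run:
```python
from h import *
rel([.5328,.1941,.0820],103.08); print(np.round(read_state()['ft_torque'],3))
```

```text
t 17.95 tcp [0.5309 0.193  0.0818] yaw 103.18 F [-1.9 -1.1  4.2] z [-2.9e-03 -9.0e-04 -1.0e+00] j [13.2 10.5 -5.1 74.6 -0.  90. ] w 0.010857146707246195 61.126742362976074
tool shift [ 0.0007  0.0021 -0.0002] ('turn rz', np.float64(0.0017))
[-0.186  0.52   0.001]
```

Request:
servo_tool(
  commands=[
    [[0,0,-0.0007],[0,0,0],1],
    [[0,0,0],[0,0,0],1],
    [[0,0,0],[0,0,0],1],
    [[0,0,0],[0,0,0],1],
  ],
)

```text
t: 18.35
tcp_pos: [0.531, 0.193, 0.0822]
tool_rot: [[-0.228, 0.974, -0.003], [0.974, 0.228, -0.001], [-0.0, -0.003, -1.0]]
wrist_force: [-2.9, -1.3, -0.0]
width: 0.0111
grasp_force: 60.6
```

Run:
```python
from h import *
rel([.5328,.1941,.0820],103.08); print(np.round(read_state()['ft_torque'],3))
```

```text
t 18.35 tcp [0.531  0.193  0.0822] yaw 103.18 F [-2.9 -1.3 -0. ] z [-2.9e-03 -8.0e-04 -1.0e+00] j [13.2 10.5 -5.1 74.6 -0.  90. ] w 0.011122666598719116 60.57991683483124
tool shift [0.0006 0.002  0.0002] ('turn rz', np.float64(0.0017))
[-0.33   0.775 -0.016]
```

Request:
servo_tool(
  commands=[
    [[0,-0.001,0.0002],[0,0,0],1],
    [[0,0,0],[0,0,0],1],
    [[0,0,0],[0,0,0],1],
    [[0,0,0],[0,0,0],1],
  ],
  squeeze=20,
)

```text
t: 18.75
tcp_pos: [0.5308, 0.193, 0.0823]
tool_rot: [[-0.228, 0.974, -0.001], [0.974, 0.228, -0.0], [-0.0, -0.001, -1.0]]
wrist_force: [-1.2, -0.0, -4.2]
width: 0.0107
grasp_force: 60.2
```

Run:
```python
from h import *
rel([.5328,.1941,.0820],103.08); print(np.round(read_state()['ft_torque'],3))
```

```text
t 18.75 tcp [0.5308 0.193  0.0823] yaw 103.18 F [-1.2 -0.  -4.2] z [-1.e-03 -3.e-04 -1.e+00] j [13.2 10.4 -5.2 74.5 -0.  90. ] w 0.010672353091430022 60.197181701660156
tool shift [0.0006 0.0022 0.0003] ('turn rz', np.float64(0.0017))
[-0.249  0.324 -0.003]
```

Request:
servo_tool(
  commands=[
    [[0,-0.0003,0.0006],[0,0,0],1],
    [[0,0,0],[0,0,0],1],
    [[0,0,0],[0,0,0],0.8],
    [[0,0,0],[0,0,0],0.7],
    [[0,0,0],[0,0,0],0.6],
    [[0,0,0],[0,0,0],0.5],
    [[0,0,0],[0,0,0],0.5],
  ],
)

```text
t: 19.45
tcp_pos: [0.5313, 0.1932, 0.0829]
tool_rot: [[-0.228, 0.974, 0.001], [0.974, 0.228, 0.0], [0.0, 0.001, -1.0]]
wrist_force: [0.4, -0.4, -0.3]
width: 0.0427
grasp_force: 0.0
```

Request:
servo_tool(
  commands=[
    [[0,0,-0.01],[0,0,0],0.5],
    [[0,0,-0.02],[0,0,0],0.5],
    [[0,0,-0.03],[0,0,0],0.5],
    [[0,0,-0.03],[0,0,0],0.5],
    [[-0.03,0,-0.02],[0,0,0],0.5],
    [[-0.04,0,0],[0,0,0],0.5],
    [[0,0,0],[0,0,0],0.5],
    [[0,0,0],[0,0,0],0.5],
  ],
)

```text
t: 20.25
tcp_pos: [0.5472, 0.1242, 0.1932]
tool_rot: [[-0.226, 0.974, 0.001], [0.974, 0.226, 0.001], [0.0, 0.001, -1.0]]
wrist_force: [-0.3, -0.0, -0.1]
width: 0.0426
grasp_force: 0.0
```

Run:
```python
from h import *
rel([.5328,.1941,.0820],103.08)
f=grab_frame('wrist'); save(f,'w7')
np.set_printoptions(precision=4,suppress=True)
for k in ['toggle','toggle_grip']:
    print(k,[(round(b['score'],2),w(f,b['centre']).round(4),px(f,w(f,b['centre'])).round()) for b in boxes_of(k,f)[:2]])
```

```text
t 20.25 tcp [0.5472 0.1242 0.1932] yaw 103.06 F [-0.3 -0.  -0.1] z [ 8.e-04  7.e-04 -1.e+00] j [ 5.9  7.7  4.6 86.8  0.  82.9] w 0.04264156000972016 0.0
tool shift [0.0713 0.0017 0.1112] ('turn rz', np.float64(-0.0003))
toggle [(0.56, array([0.5346, 0.1942, 0.0885]), array([318., 116.]))]
toggle_grip [(0.59, array([0.5298, 0.1965, 0.086 ]), array([312., 111.]))]
```

View pics/w7.png

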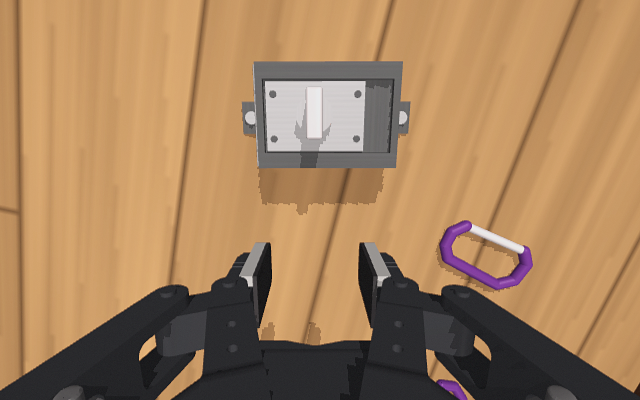

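The toggle stands upright and crosswise in the plate (bar px (307–322, 87–138)) with the gripper clear. When I pulled up it held at about 4 N, with the foot at 37 mm.

```bash
python3 -c "
from h import *
print(close_job())"
```

```text
the job is handed in; nothing more can be done
None
```

The toggle is locked crosswise and upright in the battery case, released with the gripper clear, and the job is handed in at about 20 s; the highest reading on the case was about 8 N, and the climbing gear was not touched.

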